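# Lever open the seal case and hang the pry blade up

## Task

Open the sloping seal case on the bench: pick up the pry blade, work its thin tip into the notch under the low front edge of the cover, lever the cover up and push it right back to its stop with the blade, then hang the blade by its loop on the bare peg of the rail and let go. Touch the case and its cover only with the blade, never with the gripper, and leave the piston, the seal ring and the bracket where they lie.

Things in the scene. Friction and masses are not known exactly. Their poses are not given: they have to be found in the camera images.
- case: Grey steel case on a bolted pedestal, facing the robot. Origin: bench level under it; x to its back, y left, z up. Its rim and closed cover slope 30 degrees up to the back: low front edge at x = -60 mm, 135 mm high; hinge 122 mm up the slope. Shell 136 mm wide, 45 mm deep square to the slope. Pedestal face at x = -5, 8 mm thick foot plate from x = -50: the space before the notch is free.
- notch (a point): Centre of the mouth of the pry notch in the middle of the case's front wall, 4 mm below the cover's underside. The notch is 44 mm wide, 8 mm high, and runs 20 mm through the wall parallel to the slope, so a blade enters sloping 30 degrees tip up. Behind the wall it is free for 25 mm below the cover and 90 mm along the slope. Axes as case.
- hinge_line (a point): Middle of the hinge axis, at the back upper edge of the case, level with the closed cover's underside; the axis runs along the case's y. Axes as case.
- cover (a joint): Opening of the cover, rad: 0 shut on the rim, grows as its front edge swings up and back; stop at 2.05 (nearly upright). Plain flat aluminium plate, 122 mm from hinge to front edge, 136 mm wide, 4 mm thick, no handle, flush all round; a thin dark wear strip on its front edge lies over the notch. The stiff hinge holds it at any angle; about 2 N at the front edge moves it.
- cover_edge (a point): Middle of the cover's front edge, on its underside (moves with the cover).
- pry: Steel pry tool lying flat, 0.16 kg. Origin: on its underside below the loop, at the centre of mass; x to the tip, z up. In mm: blade x 30 to 100, 24 wide (last 8: 18), 3 thick, underside z = 0; middle bar x -30 to 30, 24 wide, 6 thick; black grip block x -82 to -30, 16 wide (y), 20 high; loop: arch of 6 mm rod in the x-z plane, x -25 to 25, outer top z = 49.
- pry_tip (a point): End of the blade, mid thickness: (100, 0, 1.5) mm on the tool.
- pry_loop (a point): Centre of the opening of the hanging loop: (0, 0, 25) mm on the tool. The opening is about 36 mm long below, narrowing to the arch's top, z = 6 to 43 mm, and is passed along the tool's y.
- pry_grip (a point): Centre of the black grip block: (-57, 0, 10) mm on the tool; grip it across y.
- peg_free: The bare peg of the rail (nothing hangs on it): level steel rod of 8 mm diameter. Origin: centre of its root at the rail's front face, 190 mm above the bench; it points along its own -x towards the robot, 92 mm long, with a 13 mm wide end disc. y runs along the rail.
- peg_mid (a point): Point on the axis of the bare peg 60 mm out from the rail. Axes as peg_free.
- rail: Wooden peg rail, 400 mm long (y), 28 mm high, 20 mm thick, on two posts behind its ends, with three pegs 140 mm apart; its middle height is 190 mm. Origin: bench level under the middle of its front face; x points away from the robot.
- peg_gauge: Peg like the bare one, carrying a fixed flat steel hook gauge that hangs 107 mm down, 50 mm out from the rail. Origin at the peg's root.
- peg_punch: Peg like the bare one, carrying a fixed brass drift punch that hangs 124 mm down, 50 mm out from the rail. Origin at the peg's root.
- piston: Bystander: chrome piston cup, 42 mm diameter, 48 mm high, standing on the bench. Origin at its base.
- seal_ring: Bystander: green rubber square seal ring, 48 mm outer diameter, 5 mm high, flat on the bench.
- bracket: Bystander: aluminium U-shaped caliper bracket, 50 x 110 x 40 mm, on the bench.
Mind the look-alikes: they are no part of the job. Leave any brown or yellow look-alike of the pry alone.

How it is judged:
By the outcome, as a careful person would: the job done as asked, in the order asked, and still so for the second after the job is handed in, with the robot touching nothing.
It also fails if it takes over 56 s, if anything falls off the work surface, if the arm or the gripper's body presses on something with over 40 N, if the wrist force passes 120 N, or if a joint passes its speed limit or range.

## Robot

A 6-joint arm with a two-finger parallel gripper is mounted at the origin on the work surface. World frame = base frame: x ahead of the robot, y to its left, z up, the work surface at z = 0. Lengths are in m, angles in rad, forces in N, time in s.
With the tool pointing down it reaches from about 0.35 to 0.775 m from the base axis. Payload 7.3 kg.
Tool frame: the origin (TCP) lies midway between the tips of the shut fingers; the grasp point (between the pads) lies 19 mm behind it (tcp_to_grasp is the distance from the TCP to the grasp point, in m); z points along the fingers, y is the line along which they close (so a half turn about z gives the same grasp; the last joint's range is limited). The gripper opens to 92 mm and grips with 3 to 60 N. Pads are 19 mm wide; open, the fingers measure 130 mm over their backs; the gripper's body (75 mm by 190 mm) begins 47 mm behind the grasp point.
Start: joints at [-1.374, 0.342, 1.524, -0, 1.275, -0.146], TCP at [0.176, -0.494, 0.227] pointing down, gripper open.
Joint ranges: [-2.53, 2.53], [-0.77, 2.02], [0.04, 2.7], [-1, 4.14], [0.28, 2.66], [-3.11, 3.11]. Speed limits (rad/s): [2.57, 2.57, 3.14, 3.14, 3.14, 3.14].

## Interface

Orientations are given as [roll, pitch, yaw] about the fixed x, y, z axes, in that order (R = Rz(yaw) Ry(pitch) Rx(roll)).
In Python, from cell import observe, read_camera, calibration, hand_in, tcp_to_grasp gives the robot as it stands.
- The arm moves only by the tool send_rows, never from a script. Its argument "targets" is a list of rows, each a list of 5 numbers: the opening, from 0 (shut) to 1 (fully open), then the shift along the world's x, y, z in m, then the turn about the world's z in rad. A call has 1 to 5 rows; each row shifts and turns the commanded pose from where the row before left it; what a row does not reach is not made up. A row lasts 1/10 s, in which the tool goes at most 50 mm and 8.59 degrees, less where a joint would pass 70% of its speed; a pose out of reach is approached as far as the arm can. A call is refused whole if a number of a shift passes 0.05 or a number of a turn 0.15, either way. A call with a gripper value outside its range is refused whole. The fingers move at their own pace and stop on an object; "grip_force" is the grip in N (left out, the last holds). Time passes only in rows, so rows that do not move let the fingers close. It gives the time, the measured TCP pose, the force, the opening and the grip force at its end, in the units of the state.
- observe(): the state, without advancing time (a new reading comes with each control period).
- read_camera(name): name is "scene" or "side" or "wrist"; returns (picture, depth): 420x560x3 uint8, red, green, blue; 420x560 float32, m along the optical axis (not along the pixel's ray), 0 where there is no reading.
- calibration(name): a dict with "intrinsics" (3x3 intrinsics, pixels), "world_to_cam" (4x4, takes a point from world to camera coordinates); the wrist camera has in their place "hand_eye" (4x4, takes a point from camera to tool coordinates, whose origin is the TCP and whose axes are the flange's). Camera axes: x right, y up, looking along -z (the intrinsics and any distortion apply to the point x, -y, -z); pixel columns grow to the right and rows downward; lengths in m; the calibration is good to about 2 mm. A picture is of the moment at which its call begins: read the wrist's pose just before it. calibration takes no time and is no camera call.
- hand_in(): hands the job in; it is judged then, once.
The state is a dict: "time": time; "qpos": joint angles; "qvel": joint speeds; "joint_efforts": joint torques, N m; "tool_pos": TCP position; "tool_rot": TCP orientation; "contact_force": force on the tool from outside, world axes, zero at the start; "torque": the same for the moment, N m; "opening": finger opening in m; "grip_force": force on a finger pad.
Only numpy, scipy, OpenCV 4.12 (cv2) and the standard library are available. Lean on these libraries where they do the work, as an engineer would, in place of code of your own. Each camera call takes 0.05 s, during which the arm holds its last target. There are 200 camera calls.

## Working session

There is one attempt and no reset: what is moved stays moved. The work goes in short steps, Python scripts to look and compute and a tool call to move; the robot and the scene stay as the last step left them, time stands still between calls to the robot, and variables do not carry over. Pictures are saved under pics/ and viewed, at most 10 in all, crops included, and the job is handed in when it is done.

Besides the shell and the picture viewer there is one more tool, called after "Request:" by a JSON object that holds its "method" and its "body", one argument or row to a line. send_rows: Moves the arm, as the interface text tells. Its arguments: {"type":"object","properties":{"targets":{"type":"array","items":{"type":"array","items":{"type":"number"}}},"grip_force":{"type":"number"}},"required":["targets"]}

```bash
ls; mkdir -p pics
cat > h.py <<'E'
import numpy as np, cv2
from cell import *
def snap(n):
    s=observe(); im,d=read_camera(n); np.savez(f'{n}.npz',im=im,d=d,tp=s['tool_pos'],tr=s['tool_rot']); return im,d
def load(n):
    z=np.load(f'{n}.npz'); return z['im'],z['d'],z
def c2w(n):
    c=calibration(n)
    if 'world_to_cam' in c: return np.linalg.inv(c['world_to_cam']),np.array(c['intrinsics']),c
    z=np.load(f'{n}.npz'); from scipy.spatial.transform import Rotation as R
    T=np.eye(4); T[:3,:3]=R.from_euler('xyz',z['tr']).as_matrix() if z['tr'].shape==(3,) else z['tr']; T[:3,3]=z['tp']
    return T@np.array(c['hand_eye']),np.array(c['intrinsics']),c
def cloud(n):
    im,d,_=load(n); T,K,c=c2w(n); h,w=d.shape
    u,v=np.meshgrid(np.arange(w),np.arange(h)); 
    uv=np.stack([u,v],-1).reshape(-1,1,2).astype(float)
    dist=np.array(c.get('distortion',np.zeros(5)),float)
    p=cv2.undistortPoints(uv,K,dist).reshape(h,w,2)
    P=np.stack([p[...,0]*d,-p[...,1]*d,-d],-1)@T[:3,:3].T+T[:3,3]; P[d==0]=np.nan
    return im,P
def png(name,im): cv2.imwrite(f'pics/{name}.png',cv2.cvtColor(im,cv2.COLOR_RGB2BGR))
E
python3 - <<'E'
from h import *
print(observe(),tcp_to_grasp)
for n in('scene','side'):
    im,d=snap(n); png(n,im); c=calibration(n); print({k:np.round(v,3).tolist() if not isinstance(v,str) else v for k,v in c.items()})
print(calibration('wrist'))
E
```

```text
pics
{'time': 0.0, 'qpos': array([-1.37401343e+00,  3.42746845e-01,  1.52504673e+00, -4.63019425e-06,
        1.27536139e+00, -1.46040947e-01]), 'qvel': array([-0.00145658,  0.00017686, -0.00090555,  0.00067267,  0.00149864,
        0.00127409]), 'joint_efforts': array([-4.74817516e-04, -4.31244600e+01, -2.44220763e+01,  7.14959647e-02,
        5.58614067e-02, -1.14956806e-04]), 'tool_pos': array([ 0.17639605, -0.49404374,  0.22602206]), 'tool_rot': array([-3.14004633e+00, -2.22971197e-04,  3.42825018e-01]), 'contact_force': array([-0.7357597 , -0.26023805,  0.13474859]), 'torque': array([-0.0303329 ,  0.0317435 , -0.02580731]), 'grip_force': 0.0, 'opening': 0.0919266285802826} 0.0188
{'intrinsics': [[470.057, 0.0, 283.013], [0.0, 470.057, 212.781], [0.0, 0.0, 1.0]], 'world_to_cam': [[0.719, 0.694, 0.01, -0.39], [-0.597, 0.611, 0.519, 0.228], [0.354, -0.38, 0.855, -1.358], [0.0, 0.0, 0.0, 1.0]]}
{'intrinsics': [[431.93, 0.0, 286.181], [0.0, 431.93, 216.059], [0.0, 0.0, 1.0]], 'world_to_cam': [[-0.971, -0.238, -0.006, 0.521], [0.147, -0.621, 0.77, -0.149], [-0.186, 0.747, 0.638, -1.071], [0.0, 0.0, 0.0, 1.0]]}
{'intrinsics': array([[326.54854473,   0.        , 281.45084458],
       [  0.        , 326.54854473, 210.24499546],
       [  0.        ,   0.        ,   1.        ]]), 'hand_eye': array([[-1.30059348e-03,  9.65897716e-01,  2.58920664e-01,
         6.98269320e-02],
       [ 9.99999014e-01,  1.39320761e-03, -1.74199520e-04,
         4.26591960e-04],
       [-5.28989158e-04,  2.58920182e-01, -9.65898576e-01,
        -1.58071836e-01],
       [ 0.00000000e+00,  0.00000000e+00,  0.00000000e+00,
         1.00000000e+00]])}
```

View pics/scene.png

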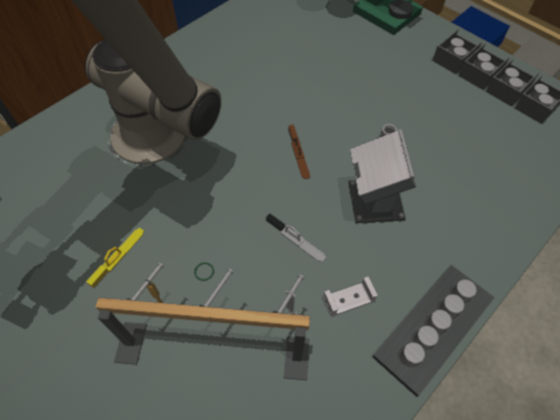

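View pics/side.png

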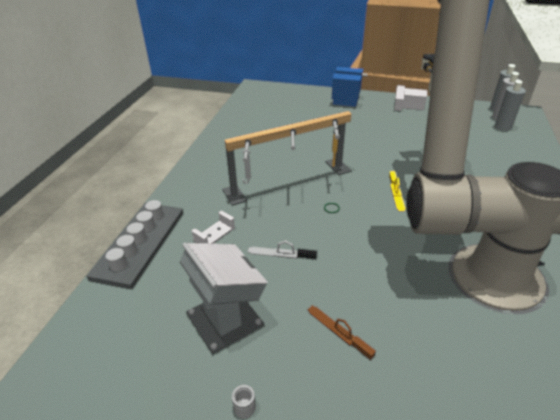

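Candidates for the pry in the scene view: brown look-alike (299,151), yellow look-alike (116,257), and the steel one with a black grip (295,237; grip at 275,222). I choose the steel one. The bare peg is the middle one (217,288), between the punch (148,280) and the gauge (289,293). The case is at (382,170).

Run:
```python
from h import *
for n,box in(('scene',(260,205,335,270)),('side',(240,233,325,268))):
    im,P=cloud(n); x0,y0,x1,y1=box
    p=P[y0:y1,x0:x1].reshape(-1,3); c=im[y0:y1,x0:x1].reshape(-1,3).astype(int)
    z=p[:,2]; print(n,'table z',np.nanmedian(P[...,2][np.abs(P[...,2])<.03]))
    dark=(c.sum(1)<110); top=z>0.012
    g=p[dark&top]; print('grip',len(g),np.nanmedian(g,0),g.min(0) if len(g) else 0,g.max(0) if len(g) else 0)
    m=cv2.inRange(im[y0:y1,x0:x1],(125,125,125),(255,255,255)).ravel()>0
    b=p[m]; b=b[np.isfinite(b[:,0])]; print('blade',len(b),b.mean(0)); q=b[:,:2]-b[:,:2].mean(0); u=np.linalg.svd(q,full_matrices=False)[2][0]; t=q@u; print(u,np.degrees(np.arctan2(u[1],u[0])),t.min(),t.max(),b[t.argmin()],b[t.argmax()])
    lp=p[z>0.03]; print('loop',len(lp),np.nanmean(lp,0) , np.nanmax(lp[:,2]) if len(lp) else 0)
im=cloud('scene')[0]
a=cv2.resize(im[195:285,245:365],None,fx=3.3,fy=3.3,interpolation=cv2.INTER_CUBIC)
b=cv2.resize(im[115:235,330:450],None,fx=2.5,fy=2.5,interpolation=cv2.INTER_CUBIC)
s=cloud('side')[0]; c=cv2.resize(s[225:355,165:295],None,fx=2.3,fy=2.3,interpolation=cv2.INTER_CUBIC)
o=np.zeros((600,800,3),np.uint8); 
o[:a.shape[0],:a.shape[1]]=a; o[:b.shape[0],400:400+b.shape[1]]=b; o[300:300+c.shape[0],:c.shape[1]]=c
r=cv2.resize(im[250:340,85:320],(400,153)); o[320:473,400:800]=r
png('crop',o)
```

```text
scene table z -0.00048811824934147374
grip 86 [0.47607651 0.03852597 0.01936094] [0.450961   0.03301789 0.01247152] [0.50002833 0.04693896 0.02495103]
blade 305 [0.57583662 0.04918084 0.00369109]
[0.99406819 0.10875863] 6.243760911060174 -0.07432157825694147 0.05205124479400005 [0.50245072 0.03657505 0.00665394] [0.62748502 0.05570188 0.00285092]
loop 42 [0.53249015 0.04666133 0.04166733] 0.052450499729459366
side table z 0.00027335397432293185
grip 49 [0.4670357  0.04959819 0.01831273] [0.45065905 0.03895508 0.01203504] [0.49010137 0.05339879 0.02522568]
blade 2614 [0.54334607 0.03698028 0.00688133]
[-0.86539252 -0.50109459] -149.92755600142647 -0.13409833217370978 0.13495163723522405 [0.56948771 0.25944435 0.15910881] [ 4.4344449e-01 -5.9802969e-02 -4.8148892e-05]
loop 182 [0.55977762 0.18702078 0.12091912] 0.1591088089232663
```

View pics/crop.png

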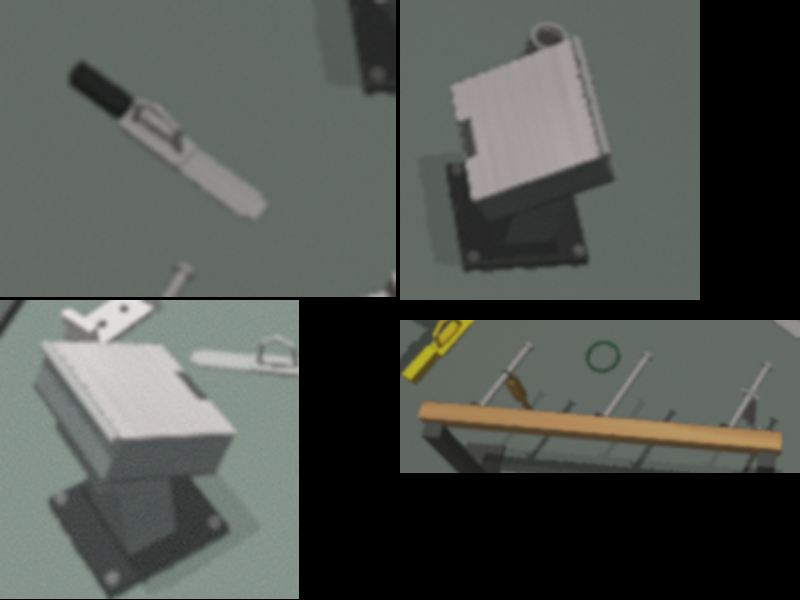

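The crop confirms the choice: steel pry with loop and black grip. The notch's dark strip is at the left (robot-side) edge of the cover, and the middle peg is bare. Next I measure the case and rail.

Run:
```python
from h import *
for n,box in(('scene',(340,120,420,205)),('side',(175,235,270,300))):
    im,P=cloud(n); x0,y0,x1,y1=box
    p=P[y0:y1,x0:x1].reshape(-1,3); c=im[y0:y1,x0:x1].reshape(-1,3).astype(int)
    ok=np.isfinite(p[:,0])&(p[:,2]>.125); p=p[ok];c=c[ok]
    m=np.ones(len(p),bool)
    m=c.sum(1)>390
    for i in range(8):
        a,*_=np.linalg.lstsq(np.c_[p[m][:,:2],np.ones(m.sum())],p[m][:,2],rcond=None)
        r=p[:,2]-np.c_[p[:,:2],np.ones(len(p))]@a; m=(np.abs(r)<.004)&(c.sum(1)>390)
    q=p[m]; print(n,len(q),'slope',np.degrees(np.arctan(np.hypot(*a[:2]))),'yaw',np.degrees(np.arctan2(a[1],a[0])))
    rect=cv2.minAreaRect(q[:,:2].astype(np.float32)*1000); print('rect',rect, 'z',q[:,2].min(),q[:,2].max()); print(cv2.boxPoints(rect).tolist())
for n in('scene','side'):
    im,P=cloud(n)
    hsv=cv2.cvtColor(im,cv2.COLOR_RGB2HSV)
    m=(np.abs(P[...,2]-.19)<.03)&(P[...,1]>.1)&(P[...,1]<.6)&(P[...,0]<.8)&(P[...,0]>0)
    w=m&(hsv[...,1]>110); q=P[w]; t=q[q[:,2]>.199]; rect=cv2.minAreaRect(t[:,:2].astype(np.float32)*1000); print(n,'rail',len(t),rect,cv2.boxPoints(rect).tolist(),np.median(t[:,2]))
    g=m&(hsv[...,1]<60)&(P[...,2]>.18)&(P[...,2]<.2); 
    k,l,s,cc=cv2.connectedComponentsWithStats(g.astype(np.uint8))
    for i in range(1,k):
        if s[i,4]>8:
            q=P[l==i]; print(' peg?',s[i].tolist(),q.min(0).round(3),q.max(0).round(3),np.median(q,0).round(3))
```

```text
scene 2296 slope 30.042741390019774 yaw 47.9064503444427
rect ((598.9021606445312, 265.408935546875), (111.56103515625, 139.02694702148438), 47.85601043701172) z 0.1355686334283085 0.20475918990937336
[[509.9321594238281, 270.6931457519531], [613.01513671875, 177.40660095214844], [687.8721923828125, 260.1247253417969], [584.7891845703125, 353.4112548828125]]
side 2159 slope 29.852020057398832 yaw 48.378910450235225
rect ((598.0136108398438, 266.4090576171875), (116.47924041748047, 138.4920654296875), 48.471290588378906) z 0.13695047522987813 0.20566909006913336
[[507.5617980957031, 268.71929931640625], [611.240234375, 176.89971923828125], [688.4654541015625, 264.09881591796875], [584.7869873046875, 355.91839599609375]]
scene rail 0 ((0.0, 0.0), (0.0, 0.0), 0.0) [[0.0, 0.0], [0.0, 0.0], [0.0, 0.0], [0.0, 0.0]] nan
 peg? [383, 129, 32, 54, 878] [0.561 0.231 0.18 ] [0.689 0.352 0.2  ] [0.627 0.286 0.19 ]
side rail 0 ((0.0, 0.0), (0.0, 0.0), 0.0) [[0.0, 0.0], [0.0, 0.0], [0.0, 0.0], [0.0, 0.0]] nan
 peg? [417, 229, 16, 5, 33] [0.196 0.1   0.186] [0.226 0.108 0.2  ] [0.214 0.102 0.195]
 peg? [184, 244, 51, 51, 984] [0.559 0.236 0.18 ] [0.687 0.355 0.2  ] [0.614 0.301 0.188]
  return _methods._mean(a, axis=axis, dtype=dtype,
  ret = ret.dtype.type(ret / rcount)
```

Run:
```python
from h import *
for n,(x0,y0,x1,y1) in(('scene',(85,255,325,340)),('side',(220,105,360,200))):
    im,P=cloud(n); hsv=cv2.cvtColor(im,cv2.COLOR_RGB2HSV)
    B=np.zeros(im.shape[:2],bool); B[y0:y1,x0:x1]=1
    w=B&(hsv[...,1]>110)&(hsv[...,0]<25)&(P[...,2]>.165); q=P[w]; t=q[q[:,2]>.198]
    print(n,'rail',len(q),len(t),q.min(0),q.max(0))
    r=cv2.minAreaRect(t[:,:2].astype(np.float32)*1000); print(r,cv2.boxPoints(r).round().tolist())
    g=B&(hsv[...,1]<70)&(P[...,2]>.175)&(P[...,2]<.205)
    k,l,s,cc=cv2.connectedComponentsWithStats(g.astype(np.uint8))
    for i in range(1,k):
        if s[i,4]>6:
            q=P[l==i]; f=cv2.fitLine(q[:,:2].astype(np.float32),cv2.DIST_HUBER,0,.01,.01).ravel(); print(' peg?',s[i].tolist(),q.min(0).round(3),q.max(0).round(3),np.median(q,0).round(3),f.round(3))
```

```text
scene rail 2599 2131 [ 0.43157005 -0.40003149  0.16506748] [ 0.74796206 -0.13964573  0.20737765]
((588.697021484375, -269.8402099609375), (396.8527526855469, 20.64347267150879), 38.9012336730957) [[428.0, -386.0], [441.0, -402.0], [750.0, -153.0], [737.0, -137.0]]
 peg? [127, 262, 37, 39, 218] [ 0.447 -0.351  0.175] [ 0.482 -0.259  0.204] [ 0.464 -0.302  0.192] [ 0.227 -0.974  0.463 -0.301]
 peg? [200, 268, 34, 39, 200] [ 0.557 -0.263  0.186] [ 0.585 -0.171  0.202] [ 0.572 -0.215  0.193] [ 0.235 -0.972  0.572 -0.215]
 peg? [274, 274, 31, 39, 226] [ 0.664 -0.174  0.176] [ 0.693 -0.082  0.202] [ 0.681 -0.125  0.192] [ 0.221 -0.975  0.68  -0.126]
 peg? [98, 309, 15, 13, 133] [ 0.439 -0.41   0.176] [ 0.469 -0.387  0.193] [ 0.459 -0.399  0.188] [ 0.961  0.276  0.46  -0.399]
 peg? [295, 324, 15, 15, 122] [ 0.73  -0.178  0.175] [ 0.756 -0.148  0.203] [ 0.745 -0.167  0.189] [ 0.203  0.979  0.745 -0.165]
side rail 845 495 [ 0.43275254 -0.38891447  0.16582261] [ 0.74144374 -0.13360582  0.2069951 ]
((587.3469848632812, -263.96856689453125), (391.96905517578125, 23.18132209777832), 39.33488464355469) [[428.0, -379.0], [443.0, -397.0], [746.0, -149.0], [732.0, -131.0]]
 peg? [345, 114, 7, 10, 14] [ 0.427 -0.39   0.176] [ 0.442 -0.374  0.201] [ 0.429 -0.385  0.182] [ 0.722  0.692  0.431 -0.384]
 peg? [233, 119, 107, 44, 397] [ 0.445 -0.355  0.175] [ 0.724 -0.08   0.202] [ 0.578 -0.222  0.19 ] [ 0.75   0.661  0.617 -0.211]
```

Request:
{"method": "send_rows", "body": {
  "targets": [
    [1,0.025,0.048,0,0],
    [1,0.025,0.048,0,0],
    [1,0.025,0.048,0,0],
    [1,0.025,0.048,0,0],
    [1,0.025,0.048,0,0]
  ]
}}

```text
time: 0.6
tool_pos: [0.2923, -0.2708, 0.2265]
tool_rot: [-3.141, -0.0, 0.342]
contact_force: [1.8, -0.8, -0.4]
opening: 0.0918
grip_force: 0.0
```

Request:
{"method": "send_rows", "body": {
  "targets": [
    [1,0.025,0.048,0,0],
    [1,0.025,0.048,0,-0.05],
    [1,0.025,0.048,0,-0.06],
    [1,0.025,0.048,-0.02,-0.06],
    [1,0.025,0.048,-0.02,-0.06]
  ]
}}

```text
time: 1.1
tool_pos: [0.4054, -0.0546, 0.192]
tool_rot: [3.141, -0.002, 0.111]
contact_force: [1.1, 0.1, -0.0]
opening: 0.0914
grip_force: 0.0
```

Request:
{"method": "send_rows", "body": {
  "targets": [
    [1,0.025,0.048,-0.02,0],
    [1,0.02,0.005,0,0],
    [1,0,0,0,0],
    [1,0,0,0,0]
  ]
}}

```text
time: 1.5
tool_pos: [0.4458, -0.0099, 0.1744]
tool_rot: [-3.142, 0.001, 0.114]
contact_force: [-0.5, -0.3, 0.1]
opening: 0.0917
grip_force: 0.0
```

Run:
```python
from h import *
im,d=snap('wrist'); png('w1',im)
im,P=cloud('wrist'); hsv=cv2.cvtColor(im,cv2.COLOR_RGB2HSV)
print(np.load('wrist.npz')['tp'],np.load('wrist.npz')['tr'],'table',np.nanmedian(P[...,2]))
B=(P[...,0]>.42)&(P[...,0]<.66)&(np.abs(P[...,1]-.045)<.05)
for nm,m in(('grip',B&(im.sum(2)<110)&(P[...,2]>.014)),('blade',B&(im.min(2)>110)&(P[...,2]<.015)),('loop',B&(P[...,2]>.03)&(P[...,2]<.06))):
    q=P[m]
    if len(q)<5: print(nm,len(q)); continue
    r=cv2.minAreaRect(q[:,:2].astype(np.float32)*1000); print(nm,len(q),r,np.median(q[:,2]),np.percentile(q[:,2],98))
```

```text
[ 0.44576612 -0.00993761  0.17439993] [-3.14157053e+00  1.31452633e-03  1.13500975e-01] table 0.0009242422033886311
grip 15129 ((472.8395690917969, 33.984107971191406), (57.87342834472656, 61.01203536987305), 44.355201721191406) 0.274577761376749 0.28234811962213835
blade 19470 ((521.4226684570312, 45.001590728759766), (99.98858642578125, 202.80426025390625), 89.99823760986328) 0.0003063435056499808 0.006580130527555573
loop 353 ((528.1534423828125, 45.70817947387695), (40.674312591552734, 6.109527111053467), 4.12978458404541) 0.043235806928716036 0.04898636947008958
```

View pics/w1.png

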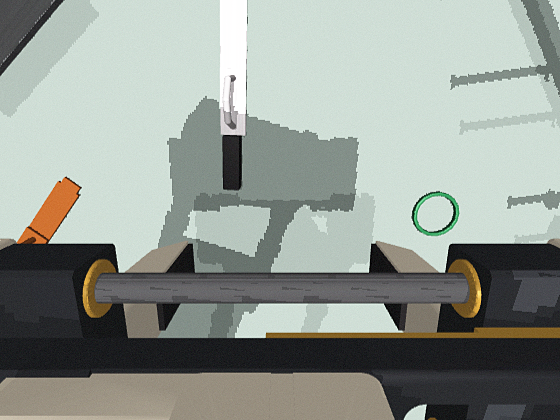

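The wrist view shows the pry's grip at (232,163) and its loop at (231,102), with the blade going off the top edge.

Run:
```python
from h import *
im,P=cloud('wrist'); Z=P[...,2]
B=np.zeros(Z.shape,bool); B[0:200,205:260]=1
for nm,m in(('grip',B&(im.sum(2)<160)&(Z>.012)&(Z<.03)),('blade',B&(im.min(2)>235)),('loop',B&(Z>.03)&(Z<.06))):
    q=P[m]; r=cv2.minAreaRect(q[:,:2].astype(np.float32)*1000); f=cv2.fitLine(q[:,:2].astype(np.float32),cv2.DIST_HUBER,0,.001,.001).ravel()
    print(nm,len(q),r,np.median(q[:,2]),f.round(4))
```

```text
grip 929 ((473.0166931152344, 41.14264678955078), (51.47632598876953, 15.763800621032715), 3.875162363052368) 0.02006971091977705 [0.9977 0.0684 0.4739 0.0411]
blade 2705 ((567.1885986328125, 48.46228790283203), (96.96282958984375, 20.614408493041992), 6.194149971008301) nan [0. 0. 0. 0.]
loop 353 ((528.1534423828125, 45.70817947387695), (40.674312591552734, 6.109527111053467), 4.12978458404541) 0.043235806928716036 [0.9974 0.0726 0.5284 0.0453]
```

Request:
{"method": "send_rows", "body": {
  "targets": [
    [1,0.0135,0.026,0,-0.0385],
    [1,0.013,0.025,-0.04,0],
    [1,0,0,-0.05,0],
    [1,0,0,-0.05,0],
    [1,0,0,-0.02,0]
  ]
}}

```text
time: 2.05
tool_pos: [0.4695, 0.0402, 0.0116]
tool_rot: [-3.141, 0.006, 0.073]
contact_force: [0.5, -0.3, -0.8]
opening: 0.0919
grip_force: 0.0
```

Request:
{"method": "send_rows", "body": {
  "targets": [
    [1,0,0,-0.009,0],
    [1,0,0,0,0],
    [1,0,0,0,0]
  ]
}}

```text
time: 2.35
tool_pos: [0.4737, 0.0405, 0.0071]
tool_rot: [3.141, -0.002, 0.073]
contact_force: [-0.3, -1.1, 0.1]
opening: 0.0918
grip_force: 0.0
```

Request:
{"method": "send_rows", "body": {
  "targets": [
    [1,-0.001,0,-0.004,0],
    [0.1,0,0.0005,0,0],
    [0.0,0,0,0,0],
    [0.0,0,0,0,0],
    [0.0,0,0,0,0]
  ],
  "grip_force": 60
}}

```text
time: 2.85
tool_pos: [0.4719, 0.0416, 0.0019]
tool_rot: [3.141, -0.0, 0.074]
contact_force: [0.0, -0.1, -0.8]
opening: 0.0646
grip_force: 0.0
```

Request:
{"method": "send_rows", "body": {
  "targets": [
    [0,0,0,0,0],
    [0,0,0,0,0],
    [0,0,0,0,0],
    [0,0,0,0,0],
    [0,0,0,0,0]
  ]
}}

```text
time: 3.35
tool_pos: [0.4717, 0.0416, 0.0017]
tool_rot: [3.142, 0.0, 0.074]
contact_force: [0.5, 0.1, -0.4]
opening: 0.0244
grip_force: 0.0
```

Request:
{"method": "send_rows", "body": {
  "targets": [
    [0,0,0,0,0],
    [0,0,0,0,0],
    [0,0,0,0,0],
    [0,0,0,0.01,0],
    [0,0,0,0.03,0]
  ]
}}

```text
time: 3.85
tool_pos: [0.4696, 0.0417, 0.0406]
tool_rot: [-3.141, 0.006, 0.074]
contact_force: [1.1, -0.5, -0.5]
opening: 0.0158
grip_force: 60.0
```

Request:
{"method": "send_rows", "body": {
  "targets": [
    [0,-0.01,0,0.04,0.1],
    [0,-0.01,0.005,0.04,0.12],
    [0,-0.01,0.005,0,0.12],
    [0,-0.01,0.005,0,0.12],
    [0,-0.01,0.005,0,0.12]
  ]
}}

```text
time: 4.35
tool_pos: [0.4212, 0.0617, 0.1227]
tool_rot: [3.141, -0.001, 0.659]
contact_force: [0.3, -0.1, -1.1]
opening: 0.0156
grip_force: 60.0
```

Request:
{"method": "send_rows", "body": {
  "targets": [
    [0,-0.004,0.004,0,0.12],
    [0,0,0,0,0.065],
    [0,0,0,0,0],
    [0,0,0,0,0]
  ]
}}

```text
time: 4.75
tool_pos: [0.4178, 0.0656, 0.1221]
tool_rot: [3.141, -0.0, 0.837]
contact_force: [0.1, 0.3, -2.0]
opening: 0.0156
grip_force: 60.0
```

Run:
```python
from h import *
print(observe())
i1,_=snap('side');i2,_=snap('scene');i3,_=snap('wrist')
o=np.zeros((600,800,3),np.uint8)
o[:300,:400]=cv2.resize(i1[170:320,160:360],(400,300),interpolation=cv2.INTER_CUBIC)
o[:300,400:]=cv2.resize(i2[100:250,230:430],(400,300),interpolation=cv2.INTER_CUBIC)
o[300:,:400]=cv2.resize(i3,(400,300)); png('held',o)
```

```text
{'time': 4.75, 'qpos': array([-2.58979514e-02,  2.86826495e-01,  1.93944621e+00, -1.53621298e-04,
        9.14938209e-01,  7.07554676e-01]), 'qvel': array([-0.00191134,  0.00375044, -0.00089315,  0.00128293, -0.00272756,
       -0.00043969]), 'joint_efforts': array([  0.09183703, -35.70175409, -19.54089582,   0.12260843,
        -0.06108935,  -0.08413539]), 'tool_pos': array([0.41775561, 0.06556546, 0.12209553]), 'tool_rot': array([ 3.14122340e+00, -1.55567393e-04,  8.37437389e-01]), 'contact_force': array([ 0.05448095,  0.30601617, -2.01460811]), 'torque': array([-0.0689552 ,  0.06432909, -0.00213416]), 'grip_force': 59.992942214012146, 'opening': 0.015606933407566869}
```

View pics/held.png

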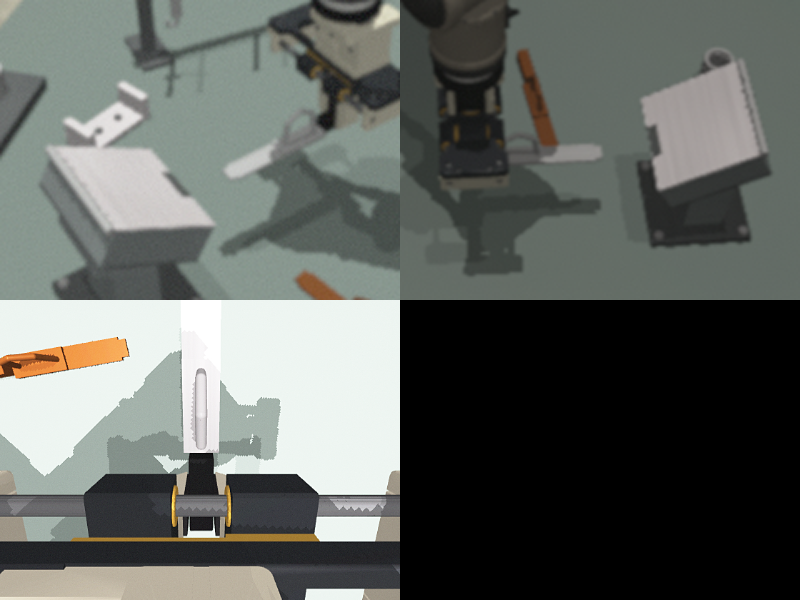

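The pry is held along the tool, with its blade at about (565,153) in the mosaic, pointing at the notch at (652,140). Next I measure the blade's tilt and the tip and notch positions.

Run:
```python
from h import *
yaw=np.radians(48.1); u=np.array([np.cos(yaw),np.sin(yaw)]); v=np.array([-u[1],u[0]])
for n in('scene','side','wrist'):
    im,P=cloud(n); Z=P[...,2]; U=P[...,:2]@u; V=P[...,:2]@v
    print(n, 'tcp u,v',load(n)[2]['tp'][:2]@u,load(n)[2]['tp'][:2]@v)
    m=(np.abs(V+.267)<.03)&(U>.37)&(U<.53)&(Z>.08)&(Z<.2)
    b=m&(im.min(2)>100)
    for lo in np.arange(.36,.50,.02):
        s=b&(U>=lo)&(U<lo+.02)
        if s.sum()>8: print(f'  u {lo:.2f} n{s.sum()} z med {np.median(Z[s]):.4f} max {Z[s].max():.4f} v {np.percentile(V[s],5):.4f} {np.percentile(V[s],95):.4f}')
    print('  u max',np.percentile(U[b],99.5))
    # notch: dark strip near front edge
    k=(np.abs(V+.267)<.07)&(U>.53)&(U<.56)&(Z>.125)&(Z<.15)
    d=k&(im.sum(2)<330); q=d
    if q.sum()>5: print('  dark strip',q.sum(),'v',np.percentile(V[q],[5,50,95]),'u',np.percentile(U[q],[5,50,95]),'z',np.percentile(Z[q],[5,50,95]))
    br=k&(im.sum(2)>390)
    if br.sum()>5: print('  bright v',np.percentile(V[br],[1,99]),'u',np.percentile(U[br],[2,50]))
```

```text
scene tcp u,v 0.3277874725723704 -0.26722367341405473
  u 0.40 n14 z med 0.1256 max 0.1281 v -0.2806 -0.2733
  u 0.42 n56 z med 0.1222 max 0.1260 v -0.2792 -0.2584
  u 0.44 n72 z med 0.1219 max 0.1262 v -0.2794 -0.2552
  u 0.46 n71 z med 0.1220 max 0.1273 v -0.2796 -0.2564
  u 0.48 n15 z med 0.1219 max 0.1254 v -0.2763 -0.2599
  u max 0.4852215530550842
  dark strip 73 v [-0.33683123 -0.27259841 -0.2517248 ] u [0.54198116 0.54631688 0.55412408] z [0.13329965 0.14057106 0.14471375]
  bright v [-0.3355573 -0.2025928] u [0.54230388 0.55228426]
side tcp u,v 0.3277919207289147 -0.2671535771397954
  u 0.36 n46 z med 0.1266 max 0.1676 v -0.2769 -0.2542
  u 0.38 n95 z med 0.1267 max 0.1695 v -0.2742 -0.2545
  u 0.40 n102 z med 0.1265 max 0.1609 v -0.2769 -0.2549
  u 0.42 n68 z med 0.1229 max 0.1252 v -0.2763 -0.2547
  u 0.44 n76 z med 0.1233 max 0.1269 v -0.2773 -0.2539
  u 0.46 n72 z med 0.1231 max 0.1251 v -0.2764 -0.2539
  u 0.48 n18 z med 0.1227 max 0.1245 v -0.2730 -0.2574
  u max 0.4839024381418154
  dark strip 58 v [-0.28254535 -0.20062133 -0.1988076 ] u [0.54228202 0.54889318 0.55808496] z [0.12570304 0.13951506 0.14375849]
  bright v [-0.33324264 -0.19952901] u [0.54027333 0.55044532]
wrist tcp u,v 0.3277829935408036 -0.26726036847146417
  u 0.36 n1108 z med 0.1267 max 0.1675 v -0.2786 -0.2570
  u 0.38 n2561 z med 0.1268 max 0.1701 v -0.2785 -0.2572
  u 0.40 n2433 z med 0.1259 max 0.1611 v -0.2787 -0.2571
  u 0.42 n2733 z med 0.1230 max 0.1255 v -0.2788 -0.2571
  u 0.44 n1150 z med 0.1230 max 0.1253 v -0.2786 -0.2570
  u max 0.4474684127618741
```

Request:
{"method": "send_rows", "body": {
  "targets": [
    [0,0,0,0.0104,0.002],
    [0,0.0167,0.0186,0,0],
    [0,0.0167,0.0186,0,0],
    [0,0,0,0,0],
    [0,0,0,0,0]
  ]
}}

```text
time: 5.4
tool_pos: [0.451, 0.1029, 0.1324]
tool_rot: [-3.142, 0.0, 0.842]
contact_force: [-0.8, 0.5, -1.7]
opening: 0.0153
grip_force: 60.0
```

Request:
{"method": "send_rows", "body": {
  "targets": [
    [0,0.0027,0.003,0,0],
    [0,0.0027,0.003,0,0],
    [0,0.0027,0.003,0,0],
    [0,0.002,0.0022,0,0],
    [0,0,0,0,0]
  ]
}}

```text
time: 5.9
tool_pos: [0.4615, 0.1142, 0.1322]
tool_rot: [3.141, -0.0, 0.841]
contact_force: [0.9, -0.2, -1.0]
opening: 0.0157
grip_force: 60.0
```

Run:
```python
from h import *
yaw=np.radians(48.1); u=np.array([np.cos(yaw),np.sin(yaw)]); v=np.array([-u[1],u[0]])
s=observe(); print(s['tool_pos'],s['tool_pos'][:2]@u,s['tool_pos'][:2]@v,s['contact_force'],s['torque'])
i1,_=snap('side');i2,_=snap('scene')
o=np.zeros((400,800,3),np.uint8)
o[:,:400]=cv2.resize(i1[220:300,190:270],(400,400),interpolation=cv2.INTER_CUBIC)
o[:,400:]=cv2.resize(i2[125:205,310:390],(400,400),interpolation=cv2.INTER_CUBIC)
png('notch',o)
```

```text
[0.46150103 0.11416913 0.13217562] 0.3931828111013557 -0.2672546874286192 [ 0.9253224  -0.23638507 -0.99949963] [-0.05266146 -0.03543579 -0.01399456]
```

View pics/notch.png

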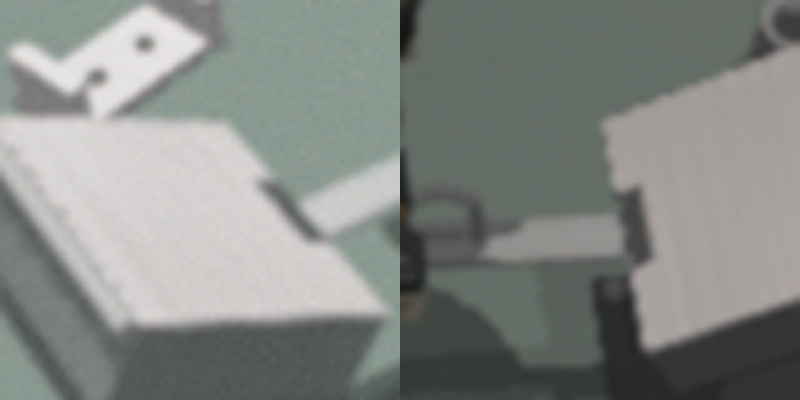

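The blade tip now disappears under the dark strip, at (310,220) left and (620,235) right, so it is in the notch with no load. I continue in and up.

Request:
{"method": "send_rows", "body": {
  "targets": [
    [0,0.0014,0.0015,0.0014,0],
    [0,0.0014,0.0015,0.0014,0],
    [0,0.0014,0.0015,0.0014,0],
    [0,0.0014,0.0015,0.0014,0],
    [0,0.0014,0.0015,0.0014,0]
  ]
}}

```text
time: 6.5
tool_pos: [0.4679, 0.1215, 0.139]
tool_rot: [-3.141, 0.001, 0.841]
contact_force: [-1.4, -1.7, -2.9]
opening: 0.0153
grip_force: 60.0
```

Request:
{"method": "send_rows", "body": {
  "targets": [
    [0,0.0014,0.0015,0.002,0],
    [0,0.0014,0.0015,0.002,0],
    [0,0.0014,0.0015,0.002,0],
    [0,0.0014,0.0015,0.002,0],
    [0,0,0,0,0]
  ]
}}

```text
time: 7.0
tool_pos: [0.4744, 0.1278, 0.1475]
tool_rot: [3.141, -0.001, 0.841]
contact_force: [-0.6, 0.3, -3.8]
opening: 0.0156
grip_force: 60.0
```

```bash
cat > cov.py <<'E'
from h import *
yaw=np.radians(48.1); u=np.array([np.cos(yaw),np.sin(yaw)]); v=np.array([-u[1],u[0]])
s=observe(); print(s['tool_pos'].round(4),'u',(s['tool_pos'][:2]@u).round(4),'v',(s['tool_pos'][:2]@v).round(4),s['contact_force'].round(1),s['torque'].round(2))
for n in ('scene','side'):
    snap(n); im,P=cloud(n); U=P[...,:2]@u; V=P[...,:2]@v; Z=P[...,2]
    m=(np.abs(np.abs(V+.267)-.045)<.02)&(U>.48)&(U<.70)&(Z>.13)&(Z<.33)
    # cover points: polar about hinge
    a=np.arctan2(Z-.196,U-.649)%(2*np.pi); r=np.hypot(Z-.196,U-.649); q=m&(r>.05)&(r<.13)
    if q.sum(): print(n,q.sum(),'open deg (median, 10-90) ',(210-np.degrees(np.percentile(a[q],[10,50,90]))).round(1))
    b=(np.abs(V+.267)<.02)&(U>.41)&(U<.6)&(Z>.1)&(im.min(2)>100)&(r>.14)
    t0=s['tool_pos'][:2]@u
    c=b&(U>t0+.088)&(U<t0+.15)&(np.abs(Z-s['tool_pos'][2])<.03)
    if c.sum()>15: k=np.polyfit(U[c],Z[c],1); print('  blade tilt deg',np.degrees(np.arctan(k[0])).round(1),'z(mid blade)-tcp',(np.median(Z[c])-s['tool_pos'][2]).round(4),c.sum())
E
python3 cov.py
```

```text
[0.4744 0.1278 0.1475] u 0.412 v -0.2677 [-0.6  0.3 -3.8] [-0.21  0.19  0.05]
scene 875 open deg (median, 10-90)  [11.1  8.9  7.3]
  blade tilt deg -3.6 z(mid blade)-tcp -0.0002 58
side 823 open deg (median, 10-90)  [11.5  9.8  8.3]
  blade tilt deg -2.0 z(mid blade)-tcp 0.0006 73
```

Request:
{"method": "send_rows", "body": {
  "targets": [
    [0,-0.001,-0.0011,0.005,0],
    [0,-0.001,-0.0011,0.005,0],
    [0,-0.001,-0.0011,0.005,0],
    [0,-0.001,-0.0011,0.005,0],
    [0,-0.001,-0.0011,0.005,0]
  ]
}}

```text
time: 7.6
tool_pos: [0.4689, 0.1219, 0.1728]
tool_rot: [3.141, -0.001, 0.841]
contact_force: [0.1, 0.9, -2.2]
opening: 0.0157
grip_force: 60.0
```

Request:
{"method": "send_rows", "body": {
  "targets": [
    [0,-0.001,-0.0011,0.005,0],
    [0,-0.001,-0.0011,0.005,0],
    [0,-0.001,-0.0011,0.005,0],
    [0,-0.001,-0.0011,0.005,0],
    [0,-0.001,-0.0011,0.004,0]
  ]
}}

```text
time: 8.1
tool_pos: [0.4639, 0.1164, 0.1967]
tool_rot: [3.141, -0.0, 0.841]
contact_force: [1.3, 0.6, -3.9]
opening: 0.0153
grip_force: 60.0
```

```bash
python3 cov.py
```

```text
[0.4639 0.1164 0.1967] u 0.3964 v -0.2675 [ 1.3  0.6 -3.9] [-0.12  0.07  0.02]
scene 1063 open deg (median, 10-90)  [34.2 32.3 -1.1]
  blade tilt deg -0.9 z(mid blade)-tcp -0.0003 84
side 1192 open deg (median, 10-90)  [34.9 33.1  0.5]
  blade tilt deg -0.8 z(mid blade)-tcp 0.0008 102
```

Request:
{"method": "send_rows", "body": {
  "targets": [
    [0,0.0005,0.0005,0.0083,0],
    [0,0.0005,0.0005,0.0083,0],
    [0,0.0014,0.0016,0.008,0],
    [0,0.0014,0.0016,0.008,0],
    [0,0.0023,0.0026,0.0075,0]
  ]
}}

```text
time: 8.7
tool_pos: [0.4701, 0.1234, 0.2371]
tool_rot: [3.141, -0.0, 0.841]
contact_force: [-1.6, -0.4, -3.1]
opening: 0.0156
grip_force: 60.0
```

Request:
{"method": "send_rows", "body": {
  "targets": [
    [0,0.0023,0.0026,0.0075,0],
    [0,0.0032,0.0035,0.0068,0],
    [0,0.0032,0.0035,0.0068,0],
    [0,0.0039,0.0044,0.0058,0],
    [0,0.0039,0.0044,0.0058,0]
  ]
}}

```text
time: 9.2
tool_pos: [0.4868, 0.1421, 0.2694]
tool_rot: [3.142, 0.0, 0.841]
contact_force: [-1.3, -0.5, -3.0]
opening: 0.0154
grip_force: 60.0
```

```bash
python3 cov.py
```

```text
[0.4868 0.1421 0.2694] u 0.4309 v -0.2674 [-1.3 -0.5 -3. ] [-0.43  0.29 -0.05]
scene 1042 open deg (median, 10-90)  [ 83.1  -0.4 -34.7]
  blade tilt deg -2.0 z(mid blade)-tcp -0.0 42
side 1313 open deg (median, 10-90)  [84.4 83.2  0.3]
  blade tilt deg 3.0 z(mid blade)-tcp 0.0017 56
```

Good: the cover is at about 81° and the blade is still level. Continuing the arc to the stop.

Request:
{"method": "send_rows", "body": {
  "targets": [
    [0,0.0045,0.0051,0.0048,0],
    [0,0.0045,0.0051,0.0048,0],
    [0,0.005,0.0056,0.0035,0],
    [0,0.005,0.0056,0.0035,0],
    [0,0.0053,0.006,0.0022,0]
  ]
}}

```text
time: 9.8
tool_pos: [0.5113, 0.1696, 0.288]
tool_rot: [3.141, -0.0, 0.841]
contact_force: [-0.6, -1.3, -2.0]
opening: 0.0154
grip_force: 60.0
```

Request:
{"method": "send_rows", "body": {
  "targets": [
    [0,0.0053,0.006,0.0022,0],
    [0,0.003,0.0033,0.0005,0],
    [0,0.003,0.0033,0.0005,0],
    [0,0,0,0,0]
  ]
}}

```text
time: 10.2
tool_pos: [0.5225, 0.1822, 0.2909]
tool_rot: [3.141, -0.001, 0.842]
contact_force: [-0.4, -0.5, -1.5]
opening: 0.0157
grip_force: 60.0
```

```bash
python3 cov.py
```

```text
[0.5225 0.1822 0.2909] u 0.4846 v -0.2672 [-0.4 -0.5 -1.5] [-0.11 -0.02  0.03]
scene 1091 open deg (median, 10-90)  [116.5  -0.6 -37.9]
side 1034 open deg (median, 10-90)  [118.4 117.2  -6.5]
```

Request:
{"method": "send_rows", "body": {
  "targets": [
    [0,0.001,0.0011,0,0],
    [0,0.001,0.0011,0,0],
    [0,0.001,0.0011,0,0],
    [0,0,0,0,0]
  ]
}}

```text
time: 10.7
tool_pos: [0.5241, 0.184, 0.2908]
tool_rot: [-3.141, 0.003, 0.841]
contact_force: [-5.9, -5.6, 0.1]
opening: 0.0159
grip_force: 60.0
```

Request:
{"method": "send_rows", "body": {
  "targets": [
    [0,0.0007,0.0008,0,0],
    [0,0.0007,0.0008,0,0],
    [0,0,0,0,0],
    [0,0,0,0,0]
  ]
}}

```text
time: 11.1
tool_pos: [0.5242, 0.1841, 0.2907]
tool_rot: [-3.141, 0.008, 0.84]
contact_force: [-9.9, -11.3, 2.2]
opening: 0.0156
grip_force: 60.0
```

The force rose to 15 N with no further motion, so the cover is at its stop. I back off, turn towards the peg and re-measure.

Request:
{"method": "send_rows", "body": {
  "targets": [
    [0,-0.01,-0.011,0,0],
    [0,-0.02,-0.0223,0,0],
    [0,-0.02,-0.0223,0,0],
    [0,-0.02,-0.0223,0,0],
    [0,-0.02,-0.0223,0,0]
  ]
}}

```text
time: 11.6
tool_pos: [0.4358, 0.0857, 0.2911]
tool_rot: [3.141, -0.001, 0.841]
contact_force: [0.5, -0.4, -1.6]
opening: 0.0155
grip_force: 60.0
```

Request:
{"method": "send_rows", "body": {
  "targets": [
    [0,0.002,-0.03,0,-0.1],
    [0,0.002,-0.03,0,-0.12],
    [0,0.002,-0.03,0,-0.12],
    [0,0.002,-0.03,0,-0.12],
    [0,0.002,-0.03,0,-0.12]
  ]
}}

```text
time: 12.1
tool_pos: [0.4466, -0.0648, 0.2913]
tool_rot: [3.141, -0.001, 0.256]
contact_force: [1.0, 0.5, -1.7]
opening: 0.0155
grip_force: 60.0
```

```bash
python3 cov.py
python3 - <<'E'
from h import *
w,_=snap('wrist'); tp=load('wrist')[2]['tp']
im,P,=cloud('side'); s=im
o=np.zeros((420,800,3),np.uint8); o[:, :400]=cv2.resize(s[95:305,160:360],(400,420)); sc=load('scene')[0]; o[:,400:]=cv2.resize(sc[140:350,100:300],(400,420)); png('open',o)
# rays through the bare peg's mid-line onto z=.19, per view
def ray(n,uv,z):
    T,K,_=c2w(n); uv=np.asarray(uv,float); d=np.c_[(uv[:,0]-K[0,2])/K[0,0],-(uv[:,1]-K[1,2])/K[1,1],-np.ones(len(uv))]@T[:3,:3].T
    return T[:3,3]+d*((z-T[2,3])/d[:,2:])
im=sc.astype(int); pts=[]
for r in range(270,302):
    row=im[r,195:238].sum(1); 
    med=np.median(row); k=np.where(row>med+60)[0]
    if 2<=len(k)<12: pts.append((195+k.mean(),r,len(k)))
pts=np.array(pts); print(pts.round(1)[::4].tolist()); Q=ray('scene',pts[:,:2],.19); print(Q[[0,1,-2,-1]].round(4)); print(cv2.fitLine(Q[:,:2].astype(np.float32),cv2.DIST_HUBER,0,.001,.001).ravel())
E
```

```text
[ 0.4466 -0.0648  0.2913] u 0.25 v -0.3757 [ 1.   0.5 -1.7] [0.04 0.05 0.02]
scene 1139 open deg (median, 10-90)  [117.7  -0.6 -38.2]
side 1010 open deg (median, 10-90)  [119.4 118.   -6.9]
[[229.5, 270.0, 2.0], [226.5, 275.0, 4.0], [224.0, 279.0, 3.0], [221.0, 283.0, 3.0], [218.0, 287.0, 3.0], [215.0, 291.0, 3.0], [212.5, 295.0, 4.0], [210.0, 299.0, 3.0]]
[[ 0.5591 -0.1739  0.19  ]
 [ 0.5609 -0.1782  0.19  ]
 [ 0.5771 -0.2435  0.19  ]
 [ 0.5773 -0.2462  0.19  ]]
[ 0.23927544 -0.97095174  0.56906694 -0.21109653]
```

View pics/open.png

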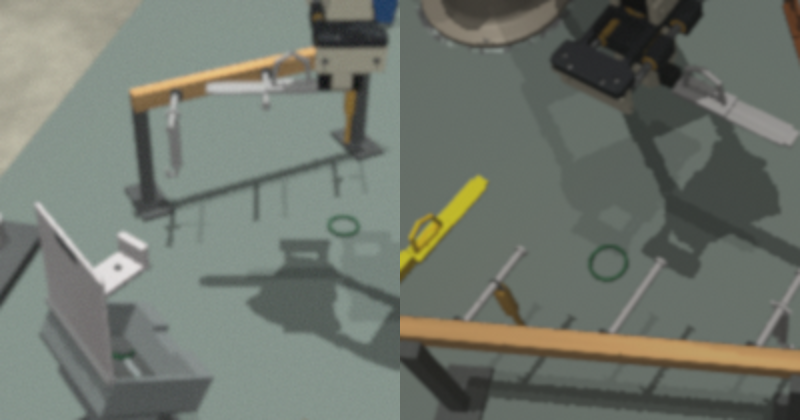

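Side view: the cover stands upright at (75,285) in the mosaic. The bare middle peg runs from (660,262) to (612,330) in the scene half, slanting to the rail. Checking the gauge clearance for the blade tip before descending.

Run:
```python
from h import *
d=np.array([-.239,.971]); e=np.array([.971,.239]); p0=np.array([.569,-.211])
for n in('scene','side','wrist'):
    im,P=cloud(n); hsv=cv2.cvtColor(im,cv2.COLOR_RGB2HSV); q=P[...,:2]-p0; S=q@d; E=q@e; Z=P[...,2]
    for nm,c in(('gauge',.127),('punch',-.127),('bare',0)):
        for zl,zh in((.06,.1),(.1,.14),(.14,.18),(.18,.21)):
            m=(np.abs(E-c)<.035)&(S>-.055)&(S<.065)&(Z>zl)&(Z<zh)&(hsv[...,1]<(120 if nm!='punch' else 256))
            if nm=='bare' and n!='wrist': m&=hsv[...,1]<60
            if m.sum()>5: print(n,nm,zl,m.sum(),'E',np.percentile(E[m],[3,50,97]).round(3),'S',np.percentile(S[m],[3,97]).round(3),'z',np.median(Z[m]).round(3))
```

```text
scene gauge 0.06 16 E [0.128 0.134 0.144] S [0.055 0.059] z 0.093
scene gauge 0.1 47 E [0.122 0.129 0.14 ] S [0.056 0.059] z 0.12
scene gauge 0.14 59 E [0.102 0.132 0.158] S [-0.026  0.058] z 0.17
scene gauge 0.18 354 E [0.095 0.127 0.156] S [-0.028  0.059] z 0.194
scene punch 0.18 85 E [-0.129 -0.124 -0.12 ] S [-0.054 -0.02 ] z 0.192
scene bare 0.18 200 E [-0.003  0.002  0.006] S [-0.049  0.038] z 0.192
side gauge 0.06 20 E [0.124 0.134 0.141] S [0.056 0.062] z 0.092
side gauge 0.1 62 E [0.119 0.126 0.134] S [0.056 0.063] z 0.121
side gauge 0.14 69 E [0.095 0.123 0.158] S [-0.007  0.063] z 0.16
side gauge 0.18 287 E [0.095 0.126 0.159] S [-0.015  0.06 ] z 0.195
side punch 0.1 17 E [-0.132 -0.126 -0.123] S [-0.055 -0.049] z 0.129
side punch 0.14 20 E [-0.132 -0.126 -0.121] S [-0.054 -0.048] z 0.152
side bare 0.18 75 E [-0.008  0.001  0.03 ] S [-0.052  0.042] z 0.191
wrist punch 0.1 62 E [-0.13  -0.126 -0.123] S [-0.055 -0.054] z 0.13
wrist punch 0.14 152 E [-0.13  -0.126 -0.123] S [-0.055 -0.054] z 0.158
wrist punch 0.18 495 E [-0.131 -0.125 -0.121] S [-0.051 -0.019] z 0.193
wrist bare 0.14 18 E [0.002 0.02  0.034] S [-0.05  -0.036] z 0.177
wrist bare 0.18 1288 E [-0.004  0.     0.004] S [-0.036  0.039] z 0.193
```

Request:
{"method": "send_rows", "body": {
  "targets": [
    [0,0.022,-0.0328,0,-0.015],
    [0,0.0221,-0.0328,-0.02,0],
    [0,0,0,-0.04,0],
    [0,0,0,-0.04,0],
    [0,0,0,-0.024,0]
  ]
}}

```text
time: 12.75
tool_pos: [0.4895, -0.1278, 0.1641]
tool_rot: [-3.139, 0.003, 0.248]
contact_force: [0.2, 0.3, -1.2]
opening: 0.0151
grip_force: 60.0
```

Request:
{"method": "send_rows", "body": {
  "targets": [
    [0,0,0,0,0],
    [0,0,0,0,0]
  ]
}}

```text
time: 12.95
tool_pos: [0.4912, -0.1287, 0.1677]
tool_rot: [3.141, -0.001, 0.248]
contact_force: [0.8, -0.7, -0.7]
opening: 0.0154
grip_force: 60.0
```

Run:
```python
from h import *
w,_=snap('wrist'); snap('scene'); snap('side')
s=observe(); print(s['tool_pos'],s['tool_rot'],s['contact_force'])
d=np.array([-.239,.971]); e=np.array([.971,.239]); p0=np.array([.569,-.211])
for n in('scene','side','wrist'):
    im,P=cloud(n); hsv=cv2.cvtColor(im,cv2.COLOR_RGB2HSV); q=P[...,:2]-p0; S=q@d; E=q@e; Z=P[...,2]
    L=(np.abs(E)<.03)&(np.abs(S-.097)<.02)&(Z>.185)&(Z<.23); B=(E>.035)&(E<.11)&(np.abs(S-.097)<.03)&(Z>.14)&(Z<.185); G=(np.abs(E-.127)<.03)&(S>.05)&(S<.066)&(Z>.14)&(Z<.185); K=(np.abs(E)<.015)&(S>-.04)&(S<.06)&(np.abs(Z-.19)<.02)
    for nm,m in(('loop',L),('blade',B),('gauge',G),('peg',K)):
        if m.sum()>8: print(n,nm,m.sum(),'E',np.percentile(E[m],[2,50,98]).round(4),'S',np.percentile(S[m],[2,50,98]).round(4),'z',np.percentile(Z[m],[2,50,98]).round(4))
png('pre',np.hstack([cv2.resize(w,(480,360)),cv2.resize(load('side')[0][100:200,230:330],(320,360))]))
```

```text
[ 0.49173729 -0.12930072  0.16887273] [ 3.13926982e+00 -3.06439336e-03  2.47086715e-01] [ 0.40311182  0.13398583 -1.06727945]
scene loop 85 E [-0.0296  0.0051  0.0241] S [0.0954 0.098  0.1024] z [0.1862 0.2049 0.2162]
scene blade 361 E [0.0363 0.0682 0.1008] S [0.0876 0.0989 0.1115] z [0.1657 0.1691 0.1723]
scene gauge 41 E [0.1205 0.1321 0.1362] S [0.056  0.0571 0.0591] z [0.1401 0.1597 0.1836]
scene peg 175 E [-0.0028  0.0024  0.0062] S [-0.0383  0.0008  0.0391] z [0.1879 0.192  0.1956]
side loop 61 E [-0.021   0.0001  0.0211] S [0.0972 0.1014 0.1048] z [0.1874 0.2054 0.215 ]
side blade 141 E [0.0371 0.0668 0.0979] S [0.0866 0.101  0.1136] z [0.1666 0.1699 0.1727]
side gauge 50 E [0.1181 0.1232 0.1325] S [0.0553 0.0601 0.0635] z [0.1415 0.1546 0.1835]
side peg 51 E [-0.0063 -0.001   0.0047] S [-0.0306  0.0222  0.0428] z [0.1855 0.1925 0.1957]
wrist loop 1889 E [-0.0295  0.003   0.0217] S [0.0954 0.0987 0.1016] z [0.1858 0.2089 0.215 ]
wrist blade 4097 E [0.0356 0.0503 0.0639] S [0.0874 0.0989 0.1105] z [0.1674 0.1689 0.1703]
wrist peg 2982 E [-0.0039  0.001   0.0058] S [-0.0123  0.0168  0.0397] z [0.1871 0.1935 0.1967]
```

View pics/pre.png

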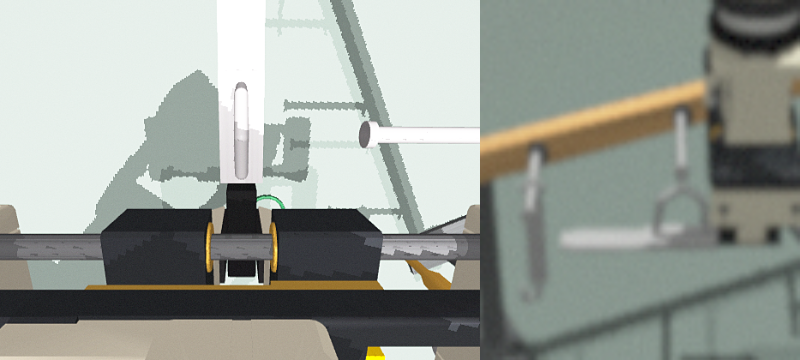

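The wrist view shows the peg (370–480,134) level and centred with the loop at (240,130). In the side view the peg tip is in line with the loop's opening. I slide on along the peg.

Request:
{"method": "send_rows", "body": {
  "targets": [
    [0,0.0035,-0.0143,0,0],
    [0,0.0035,-0.0143,0,0],
    [0,0.0035,-0.0143,0,0],
    [0,0,0,0,0]
  ]
}}

```text
time: 13.5
tool_pos: [0.5017, -0.1748, 0.167]
tool_rot: [3.14, -0.001, 0.244]
contact_force: [-0.4, -0.2, -1.3]
opening: 0.0154
grip_force: 60.0
```

Request:
{"method": "send_rows", "body": {
  "targets": [
    [0,0.0035,-0.0143,0,0],
    [0,0.0035,-0.0143,0,0],
    [0,0.0035,-0.0143,0,0],
    [0,0,0,0,0],
    [0,0,0,0,0]
  ]
}}

```text
time: 14.0
tool_pos: [0.5114, -0.2153, 0.1667]
tool_rot: [-3.141, 0.0, 0.245]
contact_force: [0.5, 0.6, -2.3]
opening: 0.0154
grip_force: 60.0
```

Run:
```python
from h import *
w,_=snap('wrist'); snap('scene'); snap('side')
s=observe(); print(s['tool_pos'],s['tool_rot'],s['contact_force'])
png('on',np.hstack([cv2.resize(w,(480,360)),cv2.resize(load('side')[0][100:200,230:330],(320,360))]))
```

```text
[ 0.51138373 -0.21450169  0.16689813] [-3.14125902e+00  2.77175104e-04  2.46727248e-01] [ 0.7026262  -0.32583283 -1.4304119 ]
```

View pics/on.png

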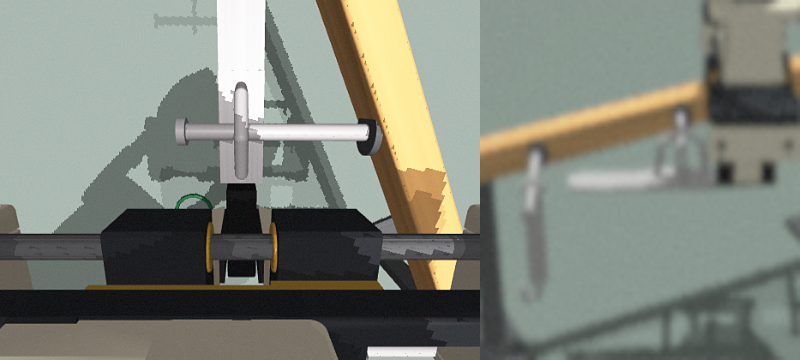

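The loop is threaded: in the wrist view the peg runs through it from the end disc (180,131) to the root (370,135). Lowering onto the peg.

Request:
{"method": "send_rows", "body": {
  "targets": [
    [0,0,0,-0.005,0],
    [0,0,0,-0.005,0],
    [0,0,0,-0.001,0],
    [0,0,0,0,0]
  ]
}}

```text
time: 14.55
tool_pos: [0.5114, -0.2147, 0.1555]
tool_rot: [-3.141, 0.001, 0.246]
contact_force: [-0.4, -0.0, -2.8]
opening: 0.0154
grip_force: 60.0
```

Request:
{"method": "send_rows", "body": {
  "targets": [
    [0,0,0,-0.001,0],
    [0,0,0,0,0]
  ]
}}

```text
time: 14.75
tool_pos: [0.5116, -0.215, 0.1549]
tool_rot: [3.141, -0.0, 0.246]
contact_force: [-0.4, -1.3, -2.1]
opening: 0.0153
grip_force: 60.0
```

Request:
{"method": "send_rows", "body": {
  "targets": [
    [0,0,0,-0.001,0],
    [0,0,0,0,0]
  ]
}}

```text
time: 14.95
tool_pos: [0.5116, -0.215, 0.154]
tool_rot: [3.141, -0.0, 0.246]
contact_force: [-0.4, -0.1, -1.7]
opening: 0.0154
grip_force: 60.0
```

Request:
{"method": "send_rows", "body": {
  "targets": [
    [0,0,0,-0.001,0],
    [0,0,0,0,0]
  ]
}}

```text
time: 15.15
tool_pos: [0.5119, -0.2152, 0.1533]
tool_rot: [3.141, -0.001, 0.246]
contact_force: [-0.0, 0.7, 0.9]
opening: 0.0153
grip_force: 60.0
```

Request:
{"method": "send_rows", "body": {
  "targets": [
    [0,0,0,-0.0007,0],
    [0,0,0,0,0],
    [0,0,0,0,0]
  ]
}}

```text
time: 15.45
tool_pos: [0.512, -0.2152, 0.1529]
tool_rot: [3.141, -0.001, 0.246]
contact_force: [-0.8, 0.7, 5.6]
opening: 0.0155
grip_force: 60.0
```

Resting on the peg. I unload slightly and release slowly.

Request:
{"method": "send_rows", "body": {
  "targets": [
    [0,0,0,0.0007,0],
    [0.19,0,0,0,0],
    [0.22,0,0,0,0],
    [0.26,0,0,0,0],
    [0.3,0,0,0,0]
  ]
}}

```text
time: 15.95
tool_pos: [0.5113, -0.2149, 0.1526]
tool_rot: [-3.141, 0.001, 0.246]
contact_force: [-0.5, 0.3, -0.4]
opening: 0.0264
grip_force: 0.0
```

Request:
{"method": "send_rows", "body": {
  "targets": [
    [0.4,0,0,0,0],
    [0.5,0,0,0,0],
    [0.5,0,0,0,0],
    [0.5,0,0,0,0],
    [0.5,0,0,0,0]
  ]
}}

```text
time: 16.45
tool_pos: [0.5116, -0.215, 0.1529]
tool_rot: [3.142, 0.0, 0.246]
contact_force: [-0.2, 0.2, 0.5]
opening: 0.0458
grip_force: 0.0
```

Run:
```python
from h import *
w,_=snap('wrist'); snap('side'); s=observe(); print(s['contact_force'],s['opening'])
png('rel',np.hstack([cv2.resize(w,(480,360)),cv2.resize(load('side')[0][100:200,230:330],(320,360))]))
```

```text
[-0.01560674 -0.08459108 -0.34357103] 0.046061711470092456
```

View pics/rel.png

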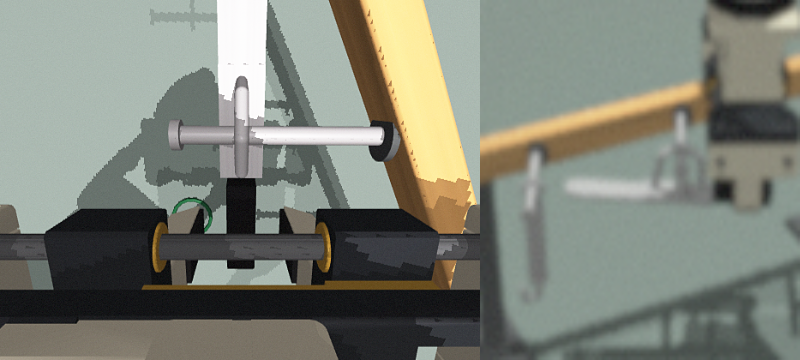

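The pry hangs level on the peg at (240,130), free between the open fingers. Retreating upward.

Request:
{"method": "send_rows", "body": {
  "targets": [
    [0.5,0,0,0.015,0],
    [0.5,0,0,0.03,0],
    [0.5,0,0,0.04,0],
    [0.5,0,0,0.04,0],
    [0.5,-0.02,0.02,0.03,0]
  ]
}}

```text
time: 17.05
tool_pos: [0.4928, -0.1965, 0.31]
tool_rot: [3.139, -0.002, 0.245]
contact_force: [0.9, 0.6, -0.1]
opening: 0.0459
grip_force: 0.0
```

Request:
{"method": "send_rows", "body": {
  "targets": [
    [0.5,-0.02,0.04,0,0],
    [0.5,-0.02,0.04,0,0],
    [0.5,0,0.02,0,0],
    [0.5,0,0,0,0],
    [0.5,0,0,0,0]
  ]
}}

```text
time: 17.55
tool_pos: [0.4518, -0.0952, 0.3082]
tool_rot: [3.141, -0.0, 0.247]
contact_force: [-0.7, 0.6, -0.3]
opening: 0.0458
grip_force: 0.0
```

Request:
{"method": "send_rows", "body": {
  "targets": [
    [0.5,0,0,0,0],
    [0.5,0,0,0,0],
    [0.5,0,0,0,0],
    [0.5,0,0,0,0],
    [0.5,0,0,0,0]
  ]
}}

```text
time: 18.05
tool_pos: [0.4516, -0.0953, 0.3078]
tool_rot: [-3.142, 0.0, 0.246]
contact_force: [-0.7, 0.9, 0.0]
opening: 0.046
grip_force: 0.0
```

```bash
python3 cov.py
python3 - <<'E'
from h import *
d=np.array([-.239,.971]); e=np.array([.971,.239]); p0=np.array([.569,-.211])
for n in('scene','side'):
    im,P=cloud(n); q=P[...,:2]-p0; S=q@d; E=q@e; Z=P[...,2]
    for nm,m in(('blade',(E>.035)&(E<.11)&(np.abs(S-.01)<.035)&(Z>.1)&(Z<.175)),('grip',(E<-.025)&(E>-.1)&(np.abs(S-.01)<.035)&(Z>.1)&(Z<.19)&(im.sum(2)<150)),('loop',(np.abs(E)<.03)&(np.abs(S-.01)<.025)&(Z>.194)&(Z<.215))):
        if m.sum()>5: print(n,nm,m.sum(),'E',np.percentile(E[m],[2,98]).round(3),'S',np.percentile(S[m],[2,50,98]).round(3),'z',np.percentile(Z[m],[2,50,98]).round(3))
E
```

```text
[ 0.4516 -0.0953  0.3078] u 0.2307 v -0.3998 [-0.7  0.9  0. ] [-0.01  0.   -0.03]
scene 1148 open deg (median, 10-90)  [117.7  -0.5 -38.3]
side 1025 open deg (median, 10-90)  [119.5 118.   -7.1]
scene blade 352 E [0.037 0.1  ] S [-0.001  0.012  0.022] z [0.155 0.158 0.163]
scene grip 204 E [-0.076 -0.027] S [0.002 0.007 0.016] z [0.151 0.167 0.171]
scene loop 46 E [-0.008  0.012] S [-0.012  0.01   0.034] z [0.194 0.196 0.201]
side blade 124 E [0.036 0.101] S [-0.001  0.014  0.025] z [0.156 0.159 0.163]
side grip 89 E [-0.075 -0.032] S [0.01  0.018 0.023] z [0.154 0.164 0.17 ]
side loop 19 E [-0.007  0.014] S [-0.011  0.012  0.023] z [0.194 0.196 0.2  ]
```

The pry hangs still on the bare peg, the cover stands at its stop, and the robot is clear.

```bash
python3 -c "
from cell import *
print(hand_in())"
```

```text
the job is handed in; nothing more can be done
None
```

Job handed in at about 18 s: I levered the cover open and pushed it back to its stop with the blade, and the pry now hangs by its loop on the bare middle peg with the gripper clear.

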